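# Pile up the boiler's terminal covers and keep their screws with them

### The job

Keep the boiler's three terminal covers together: pile the two light-grey ones squarely, edges flush, on the dark-grey one without shifting it from its place, and stand the pot of screws upright in the middle of the top one. One light cover lies in the blue tray behind the black transformer, so lift the transformer out and stand it upright, well on the green rubber mat, to get at it. Set each thing down rather than dropping it, and leave the jar, the screwdriver and the cable-gland block alone.

Things in the scene. Friction and masses are not known exactly. Their poses are not given: they have to be found in the camera images.
- cover_dark: dark slate-grey plastic terminal cover lying flat on the worktop: the bottom of the pile. A flat-topped box 112 mm long (its x axis), 58 mm wide (its y axis), 20 mm thick, with a round screw boss at the middle of each short end that makes it 125 mm long over all. 0.1 kg, loose. Origin: centre of the underside; z up.
- cover_light: light-grey, nearly white terminal cover of the same shape and size (112 x 58 x 20 mm, x long, y wide, 125 mm over the end bosses, 0.1 kg), lying flat on the open worktop. Origin: centre of the underside; z up. Either of the two light covers may be the lower one, either way round.
- cover_tray: the second light-grey, nearly white terminal cover, same shape and size (112 x 58 x 20 mm, x long, y wide, 0.1 kg), lying flat on the tray's floor behind the transformer, long side across the tray. There are only about 5 mm between it and the transformer, and about 36 mm between it and the tray's far wall. Origin: centre of the underside; z up.
- transformer: black block transformer on a white foot, 56 mm (its x axis) by 66 mm (its y axis), straight upright sides from 6 to 38 mm above its underside, a smaller step on top up to 45 mm; about 0.45 kg. It stands in the tray in front of (on the robot's side of) the tray cover, with about 30 mm to the tray's near wall and 42 mm to each side wall. Origin: centre of the underside; z up.
- tray: blue plastic parts tray that stays put on the worktop: outside 195 mm (x) by 160 mm (y), inside 185 x 150 mm, floor 5 mm thick, walls 5 mm thick and 30 mm high above the worktop, open top; small lips widen the rims of the short walls to 209 mm in x. Origin: centre of the underside; x points from the transformer to the tray cover (away from the robot), z up.
- mat: dark green rubber mat, fixed, 150 mm (x) by 140 mm (y), 4 mm thick. Origin: centre of the underside; z up.
- screw_pot: small round clear pot full of screws with a red lid: pot 54 mm in diameter, lid 58 mm in diameter from 26 to 38 mm above the underside, 38 mm high in all; 0.12 kg, loose, closed. Origin: centre of the underside; z up.
- jar: brown glass jar with a black lid, 60 mm in diameter, 90 mm high, beyond the tray; a bystander. Origin: centre of the underside.
- screwdriver: screwdriver with a red handle, 190 mm long, lying crosswise on the far part of the worktop; a bystander. Beyond it lies the opened light-grey control box with its green circuit board (fixed, 55 mm high). Origin near its middle, x along it.
- gland_block: whitish cable-gland block, 34 x 54 x 34 mm high, with round black openings, near the mat on the robot's side; a bystander. Origin: centre of the underside.
Not all that is in view belongs to the job. Leave any turquoise look-alike of the cover_light alone.

How it is judged:
By the outcome, as a careful person would: the job done as asked, in the order asked, and still so for the second after the job is handed in, with the robot touching nothing.
It also fails if it takes over 72 s, if anything falls off the work surface, if the arm or the gripper's body presses on something with over 40 N, if the wrist force passes 120 N, or if a joint passes its speed limit or range.

### The arm

A 7-joint arm with a two-finger parallel gripper is mounted at the origin on the work surface. World frame = base frame: x ahead of the robot, y to its left, z up, the work surface at z = 0. Lengths are in m, angles in rad, forces in N, time in s.
With the tool pointing down it reaches from about 0.425 to 0.875 m from the base axis. Payload 4.7 kg.
Tool frame: the origin (TCP) lies at the very end of the fingers, on their centre line; the grasp point (between the pads) lies 19 mm behind it; z points along the fingers, y is the direction in which the jaws open and shut (so a half turn about z gives the same grasp; the last joint's range is limited). The gripper opens to 87 mm and grips with 3 to 60 N. Pads are 19 mm wide; open, the fingers measure 117 mm over their backs; the gripper's body (75 mm by 190 mm) begins 51 mm behind the grasp point.
Start: joints at [-1.21, 0.321, -0.07, 1.45, 0.023, 1.371, -0.057], TCP at [0.221, 0.611, 0.223] pointing down, gripper open.
Joint ranges: [-2.86, 2.86], [-0.3, 2.09], [-1.38, 1.24], [0.06, 2.45], [-1.56, 4.7], [0.09, 2.05], [-2.69, 2.69]. Speed limits (rad/s): [2.57, 2.57, 3.14, 3.14, 3.14, 3.14, 3.14].

### API

Orientations are given as a rotation vector (axis times angle).
In Python, from bench import ctrl gives the robot as it stands. The module is installed in compiled form; this text tells all that it offers.
- The arm moves only by the tool move_arm, never from a script. Its arguments are lists of equal length, an entry for each row: "dp": the shift along the tool's x, y, z in units of 30 mm (1.0 is 30 mm), a list of three; "turn": the turn about the tool's z in units of 5 degrees (1.0 is 5 degrees); "jaw": the opening, from -1 (shut) to 1 (fully open). A call has 1 to 5 rows; each row is the pose to reach, as a shift and turn from the pose commanded when the call began, along the tool's axes at that moment; what a row does not reach only later rows make up. A row lasts 1/10 s, in which the tool goes at most 50 mm and 8.59 degrees, less where a joint would pass 70% of its speed; a pose out of reach is approached as far as the arm can. A call with a gripper value outside its range is refused whole. The fingers move at their own pace and stop on an object; "grip_force" is the grip in N (left out, the last holds). Time passes only in rows, so rows that repeat a pose let the fingers close. It gives the time, the measured TCP pose, the force and the opening at its end, in the units of the state.
- ctrl.get_state(): the state, without advancing time (a new reading comes with each control period).
- ctrl.get_image(name): name is "scene" or "top" or "wrist"; returns the picture (480x640x3 uint8, red, green, blue); there is no depth.
- ctrl.camera_info(name): a dict with "intrinsics" (3x3 intrinsics, pixels), "extrinsics" (4x4, takes a point from world to camera coordinates). Camera axes: x right, y up, looking along -z (the intrinsics and any distortion apply to the point x, -y, -z); pixel columns grow to the right and rows downward; lengths in m; the calibration is good to about 2 mm. A picture is of the moment at which its call begins: read the wrist's pose just before it. camera_info takes no time and is no camera call; for the wrist camera it gives the pose at the moment of the call.
- ctrl.close_job(): hands the job in, once; it reports no verdict.
Trained networks look in the newest picture that a camera, given by its name, has taken for a name from the list of things; names that differ only in an ending like _2 or _b are one class to them, and where a whole thing is asked for, a point or a joint stands for the part that bears it (a point fixed in the world has none). Each returns a list of dicts, best first, with "confidence" (0 to 1); they miss things now and then, are a little off and sometimes report something else, mostly with a low value. They report only what shows in the picture. A call takes as long as a camera call. They do not tell look-alikes from the thing itself.
- ctrl.look_for(camera, target): "rect" ([centre column, centre row, width, height] in pixels, round what is visible of it).
- ctrl.masks_of(camera, target): "region" (480x640 bool, what is visible of it) and "rect" ([centre column, centre row, width, height] in pixels, round what is visible of it).
The state is a dict: "time": time; "joint_positions": joint angles; "qd": joint speeds; "joint_torque": joint torques, N m; "position": TCP position; "tool_rot": TCP orientation; "ft_force": force on the tool from outside, world axes, zero at the start; "torque": the same for the moment, N m; "grip_width": opening from 0.0 (shut) to 1.0 (fully open).
Only numpy, scipy, OpenCV 4.12 (cv2) and the standard library are available. Lean on these libraries where they do the work, as an engineer would, in place of code of your own. Each camera call takes 0.05 s, during which the arm holds its last target. There are 200 camera calls.

## Working session

There is one attempt and no reset: what is moved stays moved. The work goes in short steps, Python scripts to look and compute and a tool call to move; the robot and the scene stay as the last step left them, time stands still between calls to the robot, and variables do not carry over. Pictures are saved under pics/ and viewed, about 8 in all and at most 12, crops included, and the job is handed in when it is done.

Besides the shell and the picture viewer there is one more tool, called after "Request:" by a JSON object that holds its "op" and its "data". move_arm: Moves the arm, as the interface text tells. Its arguments: {"type":"object","properties":{"dp":{"type":"array","items":{"type":"array","items":{"type":"number"}}},"turn":{"type":"array","items":{"type":"number"}},"jaw":{"type":"array","items":{"type":"number"}},"grip_force":{"type":"number"}},"required":["dp","turn","jaw"]}

```bash
mkdir -p pics
python3 - <<'E'
from bench import ctrl
import cv2,numpy as np
s=ctrl.get_state();print({k:np.round(v,3) for k,v in s.items()})
for n in ["scene","top"]:
    im=ctrl.get_image(n);cv2.imwrite(f"pics/{n}0.png",im[:,:,::-1])
    i=ctrl.camera_info(n);print(n,{k:(np.round(v,4).tolist() if not isinstance(v,str) else v) for k,v in i.items()})
for t in "cover_dark cover_light transformer tray mat screw_pot jar gland_block".split():
    print(t,[(round(d["confidence"],2),np.round(d["rect"]).tolist()) for d in ctrl.look_for("top",t)[:4]])
E
```

```text
{'time': np.float64(0.0), 'joint_positions': array([-1.21 ,  0.322, -0.07 ,  1.452,  0.023,  1.371, -0.057]), 'qd': array([-0.   ,  0.   , -0.001, -0.   ,  0.001,  0.001, -0.002]), 'joint_torque': array([-0.0000e+00, -4.9128e+01, -4.0400e-01, -3.1253e+01, -6.4000e-02,
        4.4000e-02,  0.0000e+00]), 'position': array([0.221, 0.611, 0.221]), 'tool_rot': array([-5.420e-01, -3.094e+00,  3.000e-03]), 'ft_force': array([ 0.242,  0.476, -1.187]), 'torque': array([-0.015, -0.008,  0.008]), 'grip_width': np.float64(1.001)}
scene {'intrinsics': [[476.7103, 0.0, 319.1051], [0.0, 476.7103, 242.6712], [0.0, 0.0, 1.0]], 'extrinsics': [[-0.2876, 0.9577, -0.0091, 0.1389], [-0.5284, -0.1508, 0.8355, 0.2548], [0.7988, 0.2451, 0.5494, -1.3614], [0.0, 0.0, 0.0, 1.0]]}
top {'intrinsics': [[506.8384, 0.0, 321.734], [0.0, 506.8384, 231.271], [0.0, 0.0, 1.0]], 'extrinsics': [[-0.0159, -0.9996, 0.0214, -0.0012], [0.998, -0.0146, 0.0619, -0.5867], [-0.0615, 0.0224, 0.9979, -1.0447], [0.0, 0.0, 0.0, 1.0]]}
cover_dark [(0.67, [401.0, 224.0, 56.0, 28.0])]
cover_light [(0.86, [238.0, 192.0, 51.0, 54.0]), (0.8, [312.0, 215.0, 60.0, 47.0]), (0.79, [449.0, 138.0, 54.0, 55.0]), (0.55, [357.0, 147.0, 90.0, 15.0])]
transformer [(0.61, [158.0, 302.0, 45.0, 32.0])]
tray [(0.58, [162.0, 287.0, 92.0, 110.0]), (0.38, [167.0, 273.0, 60.0, 33.0])]
mat [(0.68, [470.0, 296.0, 68.0, 74.0])]
screw_pot [(0.6, [173.0, 147.0, 40.0, 35.0]), (0.57, [307.0, 296.0, 27.0, 25.0])]
jar [(0.73, [172.0, 144.0, 38.0, 38.0]), (0.53, [161.0, 302.0, 45.0, 32.0])]
gland_block [(0.74, [382.0, 334.0, 33.0, 23.0])]
```

View pics/top0.png

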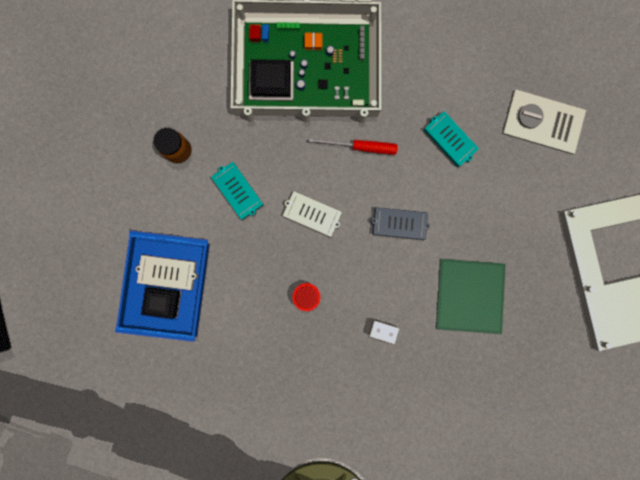

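View pics/scene0.png

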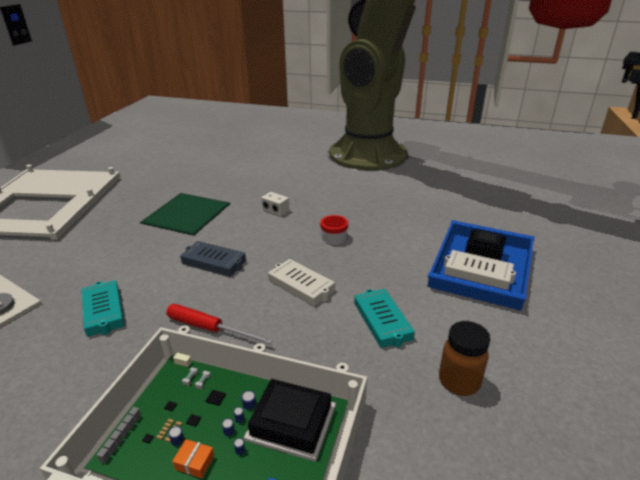

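The scene shows:
- **White covers:** loose at (312,214), tray cover at (166,272).
- **Dark cover:** (400,223).
- **Turquoise look-alikes to leave alone:** (238,191) and (450,138).
- **Pot:** the red-lidded one at (306,297).
- **Transformer:** (160,302), in the tray. The black box on the circuit board is not it.
- **Mat:** (470,296).

Next I'll measure these.

```bash
cat > h.py <<'E'
from bench import ctrl
import cv2,numpy as np
from scipy.spatial.transform import Rotation as Ro
def back(info,uv,z):
    K,E=np.array(info["intrinsics"]),np.array(info["extrinsics"])
    uv=np.atleast_2d(uv).astype(float)
    d=np.c_[(uv-K[:2,2])/K[0,0],np.ones(len(uv))]*[1,-1,-1]
    D=d@E[:3,:3]; c=-E[:3,:3].T@E[:3,3]
    return c[:2]+D[:,:2]*((z-c[2])/D[:,2])[:,None]
def proj(info,p):
    K,E=np.array(info["intrinsics"]),np.array(info["extrinsics"])
    q=(np.atleast_2d(p)@E[:3,:3].T+E[:3,3])*[1,-1,-1]
    q=q@K.T; return q[:,:2]/q[:,2:]
def mar(info,mask,z,k=3):
    """min-area rectangle of mask on plane z (world): centre mm, long side, short side, yaw(deg) of long side"""
    m=cv2.morphologyEx(mask.astype(np.uint8),cv2.MORPH_CLOSE,np.ones((k,k)))
    c=max(cv2.findContours(m,cv2.RETR_EXTERNAL,cv2.CHAIN_APPROX_NONE)[0],key=cv2.contourArea)[:,0]
    P=back(info,c,z)*1000
    (cx,cy),(w,h),a=cv2.minAreaRect(P.astype(np.float32))
    if w<h: w,h,a=h,w,a+90
    return np.round([cx,cy,w,h,(a+90)%180-90],1)
def goto(x,y,z,yaw=None):
    """dp/turn from current pose; yaw(deg) = world direction of jaw (tool y) axis, mod 180; tool down"""
    s=ctrl.get_state();R=Ro.from_rotvec(s["tool_rot"]).as_matrix()
    dp=R.T@(np.array([x,y,z])-s["position"])/0.03
    ty=np.degrees(np.arctan2(R[1,1],R[0,1]))
    t=0 if yaw is None else -((yaw-ty+90)%180-90)/5
    print("pos",np.round(s["position"],4),"jawyaw",round(ty,1),"j7",round(s["joint_positions"][6],2),"t",round(s["time"],2),"F",np.round(s["ft_force"],1),"-> dp",np.round(dp,2),"turn",round(t,2),"tilt",np.round(R[:2,2],3))
E
python3 - <<'E'
from h import *
im=cv2.imread("pics/top0.png");i=ctrl.camera_info("top")
hsv=cv2.cvtColor(im,cv2.COLOR_BGR2HSV).astype(int);H,S,V=hsv[...,0],hsv[...,1],hsv[...,2]
def win(m,x0,x1,y0,y1):
    o=np.zeros(m.shape,bool);o[y0:y1,x0:x1]=m[y0:y1,x0:x1];return o
white=(V>165)&(S<60)
print("light",mar(i,win(white,275,350,185,245),.02))
print("trayc",mar(i,win(white,130,205,250,292),.025))
print("gland",mar(i,win(white,360,405,315,350),.034))
dark=(S>40)&(V<125)&(H>100)&(H<130)
print("dark",mar(i,win(dark,360,440,198,250),.02))
print("mat",mar(i,win((H>40)&(H<95)&(S>70),430,515,250,340),.004))
print("tray",mar(i,win((H>100)&(H<125)&(S>140),105,220,220,350),.03,15))
print("pot",mar(i,win(((H<8)|(H>172))&(S>150),280,340,275,325),.038))
print("trafo",mar(i,win((V<60),130,190,280,325),.045))
print("pixels dark,light",im[223,380],im[215,290],im[200,350])
goto(.5,.3,.2,90)
E
```

```text
light [624.5   9.6 114.9  56.4  65.7]
trayc [506.3 312.8 116.1  56.1  81.5]
gland [ 377.  -134.2   52.1   32.7   71.9]
dark [ 579.  -128.1    0.     0.     0. ]
mat [ 445.7 -324.   146.2  137.6   -5.2]
tray [479.7 318.1 208.1 164.   -7.7]
pot [452.6  25.5  55.1  54.8  89. ]
trafo [446.6 317.3  70.1  56.7  81.3]
pixels dark,light [106  99  95] [187 208 203] [117 125 130]
pos [0.2209 0.6113 0.2225] jawyaw 70.1 j7 -0.06 t 0.5 F [ 1.3 -0.5 -0.8] -> dp [-12.28  -6.6    0.75] turn -3.97 tilt [0. 0.]
```

```bash
python3 -c "
from h import *
goto(.447,.317,.2,82)"
```

```text
pos [0.2209 0.6113 0.2225] jawyaw 70.1 j7 -0.06 t 0.5 F [ 1.3 -0.5 -0.8] -> dp [-10.42  -6.67   0.75] turn -2.37 tilt [0. 0.]
```

Request:
{"op": "move_arm", "data": {"dp": [[-1.2,-0.8,0],[-2.4,-1.6,0],[-3.6,-2.4,0],[-4.8,-3.2,0],[-5.8,-3.7,0]], "turn": [0,0,0,0,0], "jaw": [1,1,1,1,1], "grip_force": 25}}

```text
time: 1.0
position: [0.3486, 0.4451, 0.223]
tool_rot: [0.545, 3.093, 0.0]
ft_force: [-0.6, -0.1, -0.2]
grip_width: 0.995
```

Request:
{"op": "move_arm", "data": {"dp": [[-1.2,-0.8,0.2],[-2.4,-1.6,0.4],[-3.6,-2.4,0.6],[-4.6,-2.97,0.75],[-4.62,-2.97,0.75]], "turn": [-0.6,-1.2,-1.8,-2.4,-2.4], "jaw": [1,1,1,1,1]}}

```text
time: 1.5
position: [0.4507, 0.3109, 0.1997]
tool_rot: [0.229, 3.132, -0.004]
ft_force: [-0.1, -0.6, 0.6]
grip_width: 1.003
```

Run:
```python
from h import *
goto(.447,.317,.2,82)
i=ctrl.camera_info("wrist");im=ctrl.get_image("wrist");cv2.imwrite("pics/w1.png",im[:,:,::-1])
print(np.round(i["extrinsics"],3).tolist(),np.round(i["intrinsics"],1).tolist())
print(proj(i,[[.447,.317,.045],[.506,.313,.025]]))
```

```text
pos [0.4507 0.3109 0.1997] jawyaw 81.6 j7 0.79 t 1.5 F [-0.1 -0.6  0.6] -> dp [ 0.15  0.18 -0.01] turn -0.07 tilt [ 0.001 -0.003]
[[0.144, 0.99, -0.002, -0.373], [-0.954, 0.139, -0.266, 0.413], [-0.263, 0.04, 0.964, -0.263], [0.0, 0.0, 0.0, 1.0]] [[382.2, 0.0, 316.2], [0.0, 382.2, 240.8], [0.0, 0.0, 1.0]]
[[321.6584621  219.08345465]
 [325.99829937 275.93869525]]
```

View pics/w1.png

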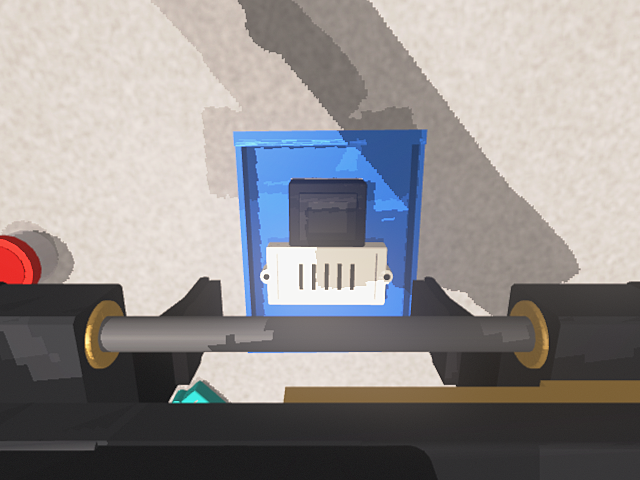

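The wrist view shows the transformer, with its top step centred at about (328,216). The cover sits just beyond it at (327,275), and both side gaps are clear for the fingers.

Run:
```python
from h import *
i=ctrl.camera_info("wrist")
print(back(i,[[328,216]],.050),back(i,[[289,213],[367,213]],.043))
x,y=back(i,[[328,216]],.050)[0]
goto(x,y,.016,82)
```

```text
[[0.44204842 0.32613359]] [[0.43621076 0.29360234]
 [0.44563954 0.35939665]]
pos [0.4488 0.314  0.2   ] jawyaw 81.8 j7 0.78 t 1.55 F [-0.5  1.  -0.1] -> dp [0.29 0.37 6.13] turn -0.04 tilt [ 0.    -0.001]
```

Run:
```python
from h import *
goto(.447,.32,.016,82)
i=ctrl.camera_info("wrist");im=ctrl.get_image("wrist")[:,:,::-1]
hsv=cv2.cvtColor(np.ascontiguousarray(im),cv2.COLOR_BGR2HSV).astype(int);H,S,V=hsv[...,0],hsv[...,1],hsv[...,2]
m=(V<105)&(S<110);m[:170]=0;m[252:]=0;m[:,:270]=0;m[:,395:]=0
print("trafo",mar(i,m,.043))
m=(S<60)&(V>140);m[:235]=0;m[308:]=0;m[:,:270]=0;m[:,:250]=0;m[:,395:]=0
print("cover",mar(i,m,.025))
cv2.imwrite("pics/w2.png",im[150:330,230:420])
goto(.447,.32,.016,82)
```

```text
pos [0.4488 0.314  0.2   ] jawyaw 81.8 j7 0.78 t 1.55 F [-0.5  1.  -0.1] -> dp [0.09 0.19 6.13] turn -0.04 tilt [ 0.    -0.001]
trafo [442.8 322.2  65.3  58.4  81. ]
cover [504.7 319.2 112.1  62.2  81.2]
pos [0.4474 0.3163 0.2002] jawyaw 82.0 j7 0.78 t 1.6 F [ 0.4  1.  -0.6] -> dp [0.03 0.12 6.14] turn -0.0 tilt [-0.     0.001]
```

Request:
{"op": "move_arm", "data": {"dp": [[0.08,0.09,1.5],[0.08,0.09,3.0],[0.08,0.09,4.5],[0.08,0.09,5.5],[0.08,0.09,6.07]], "turn": [0,0,0,0,0], "jaw": [1,1,1,1,1]}}

```text
time: 2.1
position: [0.4419, 0.3206, 0.015]
tool_rot: [-0.211, -3.131, 0.003]
ft_force: [-0.1, 0.0, -0.0]
grip_width: 1.002
```

Request:
{"op": "move_arm", "data": {"dp": [[0,0,0],[0,0,0],[0,0,0],[0,0,0],[0,0,0]], "turn": [0,0,0,0,0], "jaw": [1,0.4,0.2,0,0], "grip_force": 30}}

```text
time: 2.6
position: [0.4456, 0.3206, 0.0193]
tool_rot: [0.215, 3.133, 0.003]
ft_force: [-0.0, 0.1, 3.4]
grip_width: 0.761
```

Request:
{"op": "move_arm", "data": {"dp": [[0,0,0],[0,0,0],[0,0,-0.2],[0,0,-0.5],[0,0,-0.8]], "turn": [0,0,0,0,0], "jaw": [0,0,0,0,0]}}

```text
time: 3.1
position: [0.4443, 0.3193, 0.0419]
tool_rot: [-0.216, -3.133, 0.002]
ft_force: [0.2, -0.2, -4.3]
grip_width: 0.756
```

Run:
```python
from h import *
s=ctrl.get_state();print(s["grip_width"],s["ft_force"])
goto(.445,-.324,.14,None)
```

```text
0.7557482618627706 [ 0.20791259 -0.18977819 -4.26931772]
pos [0.4443 0.3193 0.0419] jawyaw 82.1 j7 0.8 t 3.1 F [ 0.2 -0.2 -4.3] -> dp [ -2.96 -21.24  -3.25] turn 0 tilt [-0.001 -0.001]
```

Request:
{"op": "move_arm", "data": {"dp": [[0,0,-1.4],[0,-0.1,-2.8],[-0.2,-1.5,-3.2],[-0.4,-3.0,-3.2],[-0.63,-4.5,-3.2]], "turn": [0,0,0,0,0], "jaw": [0,0,0,0,0]}}

```text
time: 3.6
position: [0.4452, 0.1822, 0.1391]
tool_rot: [0.214, 3.133, 0.001]
ft_force: [0.2, -0.8, -4.8]
grip_width: 0.755
```

Request:
{"op": "move_arm", "data": {"dp": [[-0.21,-1.5,0],[-0.42,-3.0,0],[-0.63,-4.5,0],[-0.84,-6.0,0],[-1.05,-7.5,0]], "turn": [0,0,0,0,0], "jaw": [0,0,0,0,0]}}

```text
time: 4.1
position: [0.4451, -0.0455, 0.1384]
tool_rot: [0.216, 3.133, 0.001]
ft_force: [0.6, -0.8, -4.0]
grip_width: 0.753
```

Request:
{"op": "move_arm", "data": {"dp": [[-0.21,-1.5,0],[-0.42,-3.0,0],[-0.63,-4.5,0],[-0.84,-6.0,0],[-1.05,-7.5,0]], "turn": [0,0,0,0,0], "jaw": [0,0,0,0,0]}}

```text
time: 4.6
position: [0.4456, -0.2724, 0.1386]
tool_rot: [0.215, 3.133, 0.001]
ft_force: [0.8, -0.5, -4.8]
grip_width: 0.757
```

Request:
{"op": "move_arm", "data": {"dp": [[-0.15,-1.1,0],[-0.23,-1.74,0],[-0.23,-1.74,0],[-0.23,-1.74,0],[-0.23,-1.74,0]], "turn": [0,0,0,0,0], "jaw": [0,0,0,0,0]}}

```text
time: 5.1
position: [0.446, -0.3219, 0.1378]
tool_rot: [0.213, 3.134, 0.002]
ft_force: [1.0, -0.4, -4.6]
grip_width: 0.757
```

Run:
```python
from h import *
goto(.446,-.324,.017,85)
i=ctrl.camera_info("wrist");im=ctrl.get_image("wrist")[:,:,::-1];cv2.imwrite("pics/w3.png",im)
```

```text
pos [ 0.446  -0.3219  0.1378] jawyaw 82.2 j7 2.15 t 5.1 F [ 1.  -0.4 -4.6] -> dp [-0.01 -0.07  4.03] turn -0.56 tilt [0.    0.002]
```

View pics/w3.png

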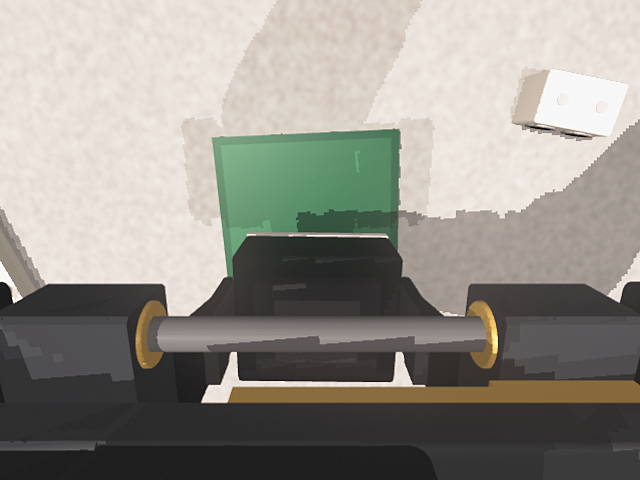

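The transformer is held level above the mat, and the gland block at (575,105) is well clear. I'll lower it.

Request:
{"op": "move_arm", "data": {"dp": [[0,-0.05,1.2],[0,-0.05,2.4],[0,-0.05,3.2],[0,-0.05,3.6],[0,-0.05,3.85]], "turn": [-0.2,-0.4,-0.6,-0.6,-0.6], "jaw": [0,0,0,0,0]}}

```text
time: 5.65
position: [0.4457, -0.3239, 0.0218]
tool_rot: [-0.132, -3.138, -0.001]
ft_force: [-0.1, 0.3, -4.1]
grip_width: 0.76
```

Request:
{"op": "move_arm", "data": {"dp": [[0,0,0.1],[0,0,0.18],[0,0,0.2],[0,0,0.2],[0,0,0.2]], "turn": [0,0,0,0,0], "jaw": [0,0,0,0,0]}}

```text
time: 6.15
position: [0.4464, -0.3253, 0.0184]
tool_rot: [0.133, 3.136, 0.001]
ft_force: [-2.2, 1.3, 6.0]
grip_width: 0.762
```

Request:
{"op": "move_arm", "data": {"dp": [[0,0,0],[0,0,0],[0,0,0],[0,0,0],[0,0,0]], "turn": [0,0,0,0,0], "jaw": [0.6,0.8,1,1,1]}}

```text
time: 6.65
position: [0.4456, -0.3251, 0.0165]
tool_rot: [0.133, 3.138, -0.0]
ft_force: [0.2, 0.6, -0.2]
grip_width: 0.984
```

Request:
{"op": "move_arm", "data": {"dp": [[0,0,-0.8],[0,0,-2.0],[0,0,-3.5],[0,0,-5.0],[0,0,-6.0]], "turn": [0,0,0,0,0], "jaw": [1,1,1,1,1]}}

```text
time: 7.15
position: [0.4461, -0.3259, 0.1997]
tool_rot: [0.134, 3.135, -0.002]
ft_force: [0.0, 0.4, -0.7]
grip_width: 0.997
```

Run:
```python
from h import *
goto(.579,-.15,.2,85)
im=np.ascontiguousarray(ctrl.get_image("top")[:,:,::-1]);cv2.imwrite("pics/top1.png",im)
i=ctrl.camera_info("top")
for c in ctrl.masks_of("top","cover_dark")[:2]:
    print(c["confidence"],np.round(c["rect"]),mar(i,c["region"],.02))
```

```text
pos [ 0.4461 -0.3259  0.1997] jawyaw 85.1 j7 2.17 t 7.15 F [ 0.   0.4 -0.7] -> dp [-3.91  6.22 -0.  ] turn 0.02 tilt [ 0.003 -0.001]
0.88 [401. 222.  59.  30.] [ 600.8 -174.   125.2   59.    82.9]
```

The transformer stood down gently. Next I'll go above the dark cover and turn the jaws across its short side.

Request:
{"op": "move_arm", "data": {"dp": [[-0.93,1.1,0],[-1.86,2.2,0],[-2.8,3.3,0],[-3.73,4.4,0],[-4.67,5.49,0]], "turn": [1.6,3.2,4.8,6.4,8.0], "jaw": [1,1,1,1,1]}}

```text
time: 7.75
position: [0.5996, -0.1713, 0.1952]
tool_rot: [-1.207, -2.899, 0.0]
ft_force: [0.5, -0.4, -0.1]
grip_width: 0.999
```

Request:
{"op": "move_arm", "data": {"dp": [[0,0,0],[0,0,0],[0,0,0],[0,0,0],[0,0,0]], "turn": [1.6,3.2,4.8,6.4,8.0], "jaw": [1,1,1,1,1]}}

```text
time: 8.25
position: [0.5985, -0.1726, 0.1951]
tool_rot: [-2.126, -2.311, 0.002]
ft_force: [-0.2, -0.4, -0.4]
grip_width: 1.001
```

Request:
{"op": "move_arm", "data": {"dp": [[0,0,0],[0,0,0],[0,0,0],[0,0,0],[0,0,0]], "turn": [1.5,2.4,2.4,2.4,2.4], "jaw": [1,1,1,1,1]}}

```text
time: 8.75
position: [0.5989, -0.1727, 0.196]
tool_rot: [-2.349, -2.086, 0.0]
ft_force: [-0.2, -1.0, -0.1]
grip_width: 1.002
```

Run:
```python
from h import *
goto(.601,-.174,.2,-7)
i=ctrl.camera_info("wrist");im=ctrl.get_image("wrist")[:,:,::-1];cv2.imwrite("pics/w4.png",im)
for c in ctrl.masks_of("wrist","cover_dark")[:2]:
    print(c["confidence"],np.round(c["rect"]),mar(i,c["region"],.02))
goto(.601,-.174,.2,-7)
```

```text
pos [ 0.5989 -0.1727  0.196 ] jawyaw -6.8 j7 0.36 t 8.75 F [-0.2 -1.  -0.1] -> dp [-0.03  0.08 -0.13] turn 0.04 tilt [-0.001  0.   ]
0.87 [320. 220.  68. 136.] [ 601.8 -176.1  124.5   59.4   83.5]
pos [ 0.5989 -0.1727  0.1963] jawyaw -6.8 j7 0.36 t 8.85 F [-0.4 -0.1  0.7] -> dp [-0.03  0.07 -0.12] turn 0.03 tilt [-0.  0.]
```

View pics/w4.png

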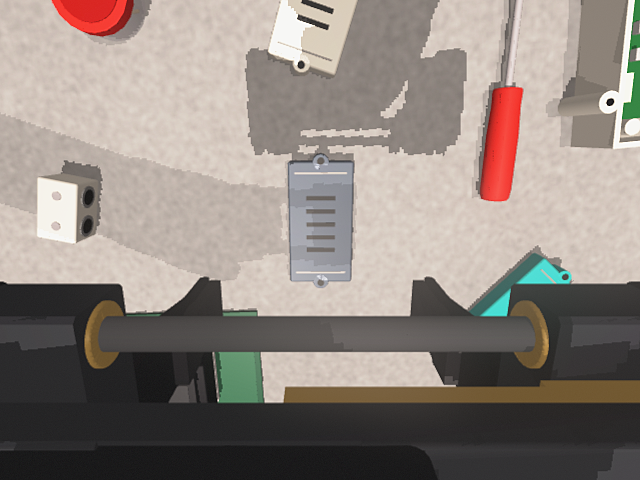

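The dark cover is at (320,221), aligned with the tool, and the white cover's end shows at (310,40). Next I'll go above the white cover.

Request:
{"op": "move_arm", "data": {"dp": [[1.3,0.03,0],[2.6,0.06,0],[3.9,0.09,0],[5.2,0.12,0],[6.13,0.13,-0.1]], "turn": [0.9,1.8,2.7,3.5,3.5], "jaw": [1,1,1,1,1]}}

```text
time: 9.35
position: [0.6249, 0.0131, 0.199]
tool_rot: [-2.637, -1.705, -0.0]
ft_force: [-0.1, 0.6, 0.5]
grip_width: 1.002
```

Request:
{"op": "move_arm", "data": {"dp": [[0,0,0],[0,0,0],[0,0,0]], "turn": [0,0,0], "jaw": [1,1,1]}}

```text
time: 9.65
position: [0.6247, 0.0075, 0.1996]
tool_rot: [2.641, 1.7, -0.0]
ft_force: [-0.6, 0.2, 0.1]
grip_width: 0.999
```

Run:
```python
from h import *
i=ctrl.camera_info("wrist");im=ctrl.get_image("wrist")[:,:,::-1];cv2.imwrite("pics/w5.png",np.hstack([im[110:330,180:460],cv2.imread("pics/top1.png")[250:350,420:520].repeat(2,0).repeat(2,1)[:200,:200].copy() if 0 else np.zeros((220,0,3),np.uint8)]).repeat(2,0).repeat(2,1))
for c in ctrl.masks_of("wrist","cover_light")[:3]:
    r=mar(i,c["region"],.02);print(c["confidence"],np.round(c["rect"]),r)
goto(.6245,.0096,.2,-24.3)
```

```text
0.76 [288.  50. 116. 100.] [663.1 157.3  92.8  59.8  34.6]
0.74 [316. 216.  65. 135.] [624.4   9.3 122.9  57.8  65.8]
pos [0.6247 0.0073 0.1996] jawyaw -24.5 j7 -0.23 t 9.75 F [-0.2 -0.  -0.1] -> dp [ 0.07 -0.04 -0.01] turn -0.05 tilt [ 0. -0.]
```

View pics/w5.png

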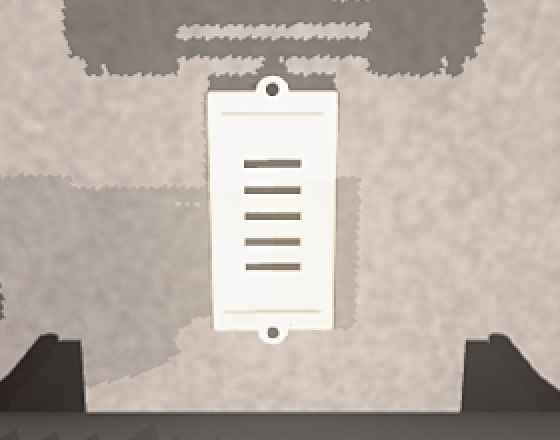

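The near-white cover is the one meant, since the turquoise ones are elsewhere. It's centred at (316,216). I'll pick it up.

Request:
{"op": "move_arm", "data": {"dp": [[0.06,-0.04,1.5],[0.06,-0.04,3.0],[0.06,-0.04,4.5],[0.06,-0.04,5.8],[0.06,-0.04,6.2]], "turn": [0,0,0,0,0], "jaw": [1,1,1,1,1]}}

```text
time: 10.25
position: [0.6211, 0.0104, 0.0093]
tool_rot: [-2.639, -1.699, 0.01]
ft_force: [-0.5, 0.1, 0.5]
grip_width: 1.0
```

Request:
{"op": "move_arm", "data": {"dp": [[0,0,0.2],[0,0,0.3],[0,0,0.3],[0,0,0.3],[0,0,0.3]], "turn": [0,0,0,0,0], "jaw": [1,1,0.6,0.3,0.2], "grip_force": 12}}

```text
time: 10.75
position: [0.6256, 0.0117, 0.0059]
tool_rot: [2.639, 1.702, 0.004]
ft_force: [0.3, 1.0, 0.4]
grip_width: 0.809
```

Request:
{"op": "move_arm", "data": {"dp": [[0,0,0],[0,0,0],[0,0,0],[0,0,0],[0,0,0]], "turn": [0,0,0,0,0], "jaw": [0.1,0,0,0,0]}}

```text
time: 11.25
position: [0.6251, 0.0116, 0.0051]
tool_rot: [2.64, 1.703, 0.002]
ft_force: [-1.5, 0.7, 5.7]
grip_width: 0.669
```

Run:
```python
from h import *
goto(.6244,.0093,.12,-24.3);print(ctrl.get_state()["grip_width"]*87)
```

```text
pos [0.6251 0.0116 0.0051] jawyaw -24.4 j7 -0.12 t 11.25 F [-1.5  0.7  5.7] -> dp [-0.08  0.01 -3.83] turn -0.01 tilt [0.001 0.   ]
58.2067476906315
```

Gripped at 58.2 mm. Lifting and carrying it above the dark cover.

Request:
{"op": "move_arm", "data": {"dp": [[0,0,-0.5],[0,0,-1.5],[0,0,-3.0],[-1.0,0.3,-3.6],[-2.4,0.7,-3.6]], "turn": [0,0,0,0,0], "jaw": [0,0,0,0,0]}}

```text
time: 11.75
position: [0.6167, -0.0604, 0.1161]
tool_rot: [2.633, 1.71, 0.009]
ft_force: [0.3, -0.2, -1.3]
grip_width: 0.666
```

Request:
{"op": "move_arm", "data": {"dp": [[-1.2,0.4,0],[-2.4,0.8,0],[-3.2,1.05,0],[-3.54,1.15,0],[-3.54,1.15,0]], "turn": [-0.9,-1.8,-2.7,-3.58,-3.58], "jaw": [0,0,0,0,0]}}

```text
time: 12.25
position: [0.6002, -0.1768, 0.1129]
tool_rot: [2.348, 2.087, -0.001]
ft_force: [0.0, 0.3, -1.3]
grip_width: 0.665
```

Request:
{"op": "move_arm", "data": {"dp": [[0,0,0],[0,0,0],[0,0,0]], "turn": [0,0,0], "jaw": [0,0,0]}}

```text
time: 12.55
position: [0.6019, -0.172, 0.1123]
tool_rot: [-2.341, -2.094, -0.0]
ft_force: [-0.6, -0.6, -1.1]
grip_width: 0.667
```

Run:
```python
from h import *
goto(.6021,-.1737,.0255,-6.5)
i=ctrl.camera_info("wrist");im=ctrl.get_image("wrist")[:,:,::-1];cv2.imwrite("pics/w6.png",im[100:480,140:500].repeat(2,0).repeat(2,1)[:600])
s=ctrl.get_state();R=Ro.from_rotvec(s["tool_rot"]).as_matrix()
P=[s["position"]+R@np.array([a,b,-.015]) for a,b in [(.056,.029),(.056,-.029),(.0625,0),(-.056,.029)]]
print((proj(i,P)-[140,100])*2)
```

```text
pos [ 0.6019 -0.172   0.1123] jawyaw -6.4 j7 0.4 t 12.55 F [-0.6 -0.6 -1.1] -> dp [-0.06  0.01  2.89] turn 0.02 tilt [-0.     0.001]
[[504.91804694 166.94452029]
 [204.81612803 166.53714964]
 [354.90519874 132.57182062]
 [478.87751765 651.7683745 ]]
```

View pics/w6.png

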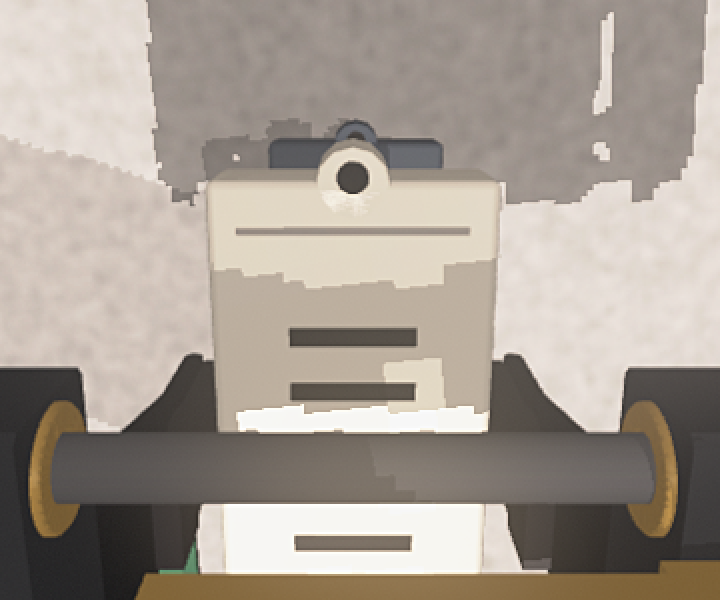

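The cover is held square. Its far edge is at crop row 182 (zero offset would be row 167), so it sits about 3 mm back in the jaws. The dark cover's far edge shows behind it at row 140, columns 270–443.

Run:
```python
from h import *
i=ctrl.camera_info("wrist");s=ctrl.get_state();R=Ro.from_rotvec(s["tool_rot"]).as_matrix();p=s["position"]
f=lambda c:np.array(c)/2+[140,100]
for n,c,z in [("light",[[208,182],[500,182]],p[2]+.0149),("dark",[[270,140],[443,140]],.02)]:
    w=back(i,f(c),z); t=(np.c_[w,[z,z]]-p)@R; print(n,np.round(t*1000,1))
d=(np.array([.6018,-.1761,.02])-p)@R;print("dark centre tool frame",np.round(d*1000,1)); goto(.6021,-.1737,.0255,-6.5)
```

```text
light [[ 52.7 -28.6 -14.9]
 [ 52.8  28.2 -14.9]]
dark [[ 51.7 -27.8  92.4]
 [ 51.8  29.3  92.3]]
dark centre tool frame [-3.8  0.4 92.3]
pos [ 0.6019 -0.1723  0.1123] jawyaw -6.4 j7 0.4 t 12.6 F [ 0.   0.1 -0.5] -> dp [-0.05  0.01  2.89] turn 0.02 tilt [-0.  0.]
```

Request:
{"op": "move_arm", "data": {"dp": [[-0.02,0.02,1.0],[-0.025,0.025,1.8],[-0.025,0.025,2.3],[-0.025,0.025,2.6],[-0.025,0.025,2.75]], "turn": [0,0,0,0,0], "jaw": [0,0,0,0,0]}}

```text
time: 13.1
position: [0.6022, -0.1743, 0.0294]
tool_rot: [-2.343, -2.093, 0.001]
ft_force: [0.1, 0.3, -0.8]
grip_width: 0.658
```

Request:
{"op": "move_arm", "data": {"dp": [[0,0,0.05],[0,0,0.1],[0,0,0.13],[0,0,0.13],[0,0,0.13]], "turn": [0,0,0,0,0], "jaw": [0,0,0,0,0]}}

```text
time: 13.6
position: [0.6025, -0.1746, 0.0264]
tool_rot: [2.343, 2.092, 0.001]
ft_force: [0.1, -0.4, -0.2]
grip_width: 0.665
```

Run:
```python
from h import *
goto(.6021,-.1737,.025,-6.5)
```

```text
pos [ 0.6025 -0.1746  0.0264] jawyaw -6.5 j7 0.46 t 13.6 F [ 0.1 -0.4 -0.2] -> dp [ 0.03 -0.02  0.05] turn 0.01 tilt [0.001 0.   ]
```

Request:
{"op": "move_arm", "data": {"dp": [[0,0,0.03],[0,0,0.05],[0,0,0.05]], "turn": [0,0,0], "jaw": [0,0,0]}}

```text
time: 13.9
position: [0.6024, -0.1745, 0.0251]
tool_rot: [2.343, 2.092, 0.001]
ft_force: [-1.1, 1.1, 3.9]
grip_width: 0.665
```

Request:
{"op": "move_arm", "data": {"dp": [[0,0,0],[0,0,0],[0,0,0],[0,0,0],[0,0,0]], "turn": [0,0,0,0,0], "jaw": [0.4,0.6,0.8,1,1]}}

```text
time: 14.4
position: [0.6022, -0.1745, 0.0245]
tool_rot: [-2.343, -2.093, 0.0]
ft_force: [-0.3, 0.5, 0.6]
grip_width: 0.954
```

Request:
{"op": "move_arm", "data": {"dp": [[0,0,-0.6],[0,0,-1.8],[0,0,-3.2],[0,0,-4.6],[0,0,-5.8]], "turn": [0,0,0,0,0], "jaw": [1,1,1,1,1]}}

```text
time: 14.9
position: [0.6025, -0.1752, 0.2025]
tool_rot: [2.342, 2.09, 0.003]
ft_force: [0.2, -0.0, 0.2]
grip_width: 0.999
```

Request:
{"op": "move_arm", "data": {"dp": [[0,0,0],[0,0,0],[0,0,0]], "turn": [0,0,0], "jaw": [1,1,1]}}

```text
time: 15.2
position: [0.6016, -0.1742, 0.1979]
tool_rot: [-2.342, -2.092, 0.001]
ft_force: [-1.2, -0.6, -1.8]
grip_width: 1.001
```

Run:
```python
from h import *
i=ctrl.camera_info("wrist");im=ctrl.get_image("wrist")[:,:,::-1];cv2.imwrite("pics/w7.png",im[130:330,220:420].repeat(3,0).repeat(3,1))
for t,z in [("cover_light",.04)]:
  for c in ctrl.masks_of("wrist",t)[:2]:
    print(t,c["confidence"],np.round(c["rect"]),mar(i,c["region"],z))
s=ctrl.get_state();R=Ro.from_rotvec(s["tool_rot"]).as_matrix()
print("exp dark underside/top corners crop px")
for z in (0,.02,.04):
    a=np.radians(83.5);u=np.array([np.cos(a),np.sin(a)]);v=np.array([-u[1],u[0]])
    P=[np.r_[np.array([.6018,-.1761])+sx*.056*u+sy*.029*v,z] for sx,sy in [(1,1),(1,-1),(-1,-1),(-1,1)]]
    print(z,np.round((proj(i,P)-[220,130])*3).tolist())
goto(.506,.316,.2,-8.5)
```

```text
cover_light 0.96 [518. 283. 101.  64.] [ 774.2 -257.1   83.    44.5   41.2]
cover_light 0.82 [316. 226.  70. 142.] [ 601.5 -176.5  124.6   58.1   83.6]
exp dark underside/top corners crop px
0 [[199.0, 83.0], [387.0, 83.0], [379.0, 426.0], [206.0, 425.0]]
0.02 [[194.0, 87.0], [393.0, 87.0], [384.0, 448.0], [201.0, 447.0]]
0.04 [[188.0, 91.0], [399.0, 91.0], [389.0, 472.0], [196.0, 471.0]]
pos [ 0.6014 -0.1741  0.1972] jawyaw -6.5 j7 0.36 t 15.3 F [-0.4 -0.4  0.5] -> dp [15.88 -5.   -0.08] turn 0.41 tilt [-0.002  0.   ]
```

View pics/w7.png

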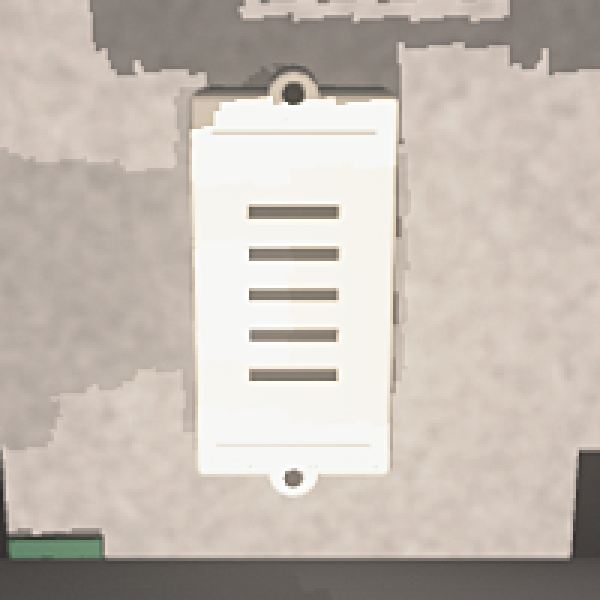

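The white cover lies within about 0.5 mm of where the dark one was measured, and the yaw agrees. On to the tray cover.

Request:
{"op": "move_arm", "data": {"dp": [[1.4,-0.44,0],[2.8,-0.88,0],[4.2,-1.32,0],[5.6,-1.76,0],[7.0,-2.2,0]], "turn": [0,0,0,0,0], "jaw": [1,1,1,1,1]}}

```text
time: 15.8
position: [0.5591, 0.0432, 0.1976]
tool_rot: [-2.343, -2.092, 0.002]
ft_force: [1.2, 0.1, -0.0]
grip_width: 1.0
```

Request:
{"op": "move_arm", "data": {"dp": [[1.4,-0.44,0],[2.8,-0.88,0],[4.2,-1.32,0],[5.6,-1.76,0],[7.0,-2.2,0]], "turn": [0,0,0,0,0], "jaw": [1,1,1,1,1]}}

```text
time: 16.3
position: [0.5172, 0.2591, 0.1976]
tool_rot: [-2.343, -2.092, 0.003]
ft_force: [1.2, -0.3, 0.4]
grip_width: 0.998
```

Request:
{"op": "move_arm", "data": {"dp": [[1.2,-0.4,0],[1.88,-0.6,0],[1.88,-0.6,0],[1.88,-0.6,0],[1.88,-0.6,0]], "turn": [0.2,0.4,0.4,0.4,0.4], "jaw": [1,1,1,1,1]}}

```text
time: 16.8
position: [0.5075, 0.3135, 0.1982]
tool_rot: [2.381, 2.048, -0.002]
ft_force: [0.3, -1.0, -0.2]
grip_width: 0.999
```

Run:
```python
from h import *
i=ctrl.camera_info("wrist");im=ctrl.get_image("wrist")[:,:,::-1];cv2.imwrite("pics/w8.png",im)
for c in ctrl.masks_of("wrist","cover_tray")[:2]+ctrl.masks_of("wrist","cover_light")[:2]:
    print(c["confidence"],np.round(c["rect"]),mar(i,c["region"],.025))
goto(.506,.316,.009,-8.5)
```

```text
0.6 [317. 219.  60. 140.] [506.2 313.6 124.8  58.7  81.6]
0.97 [507. 297.  58.  40.] [663.1 209.3  28.6  26.9  -8.5]
pos [0.5075 0.3141 0.1987] jawyaw -8.6 j7 -0.61 t 16.95 F [-0.8 -0.5 -0.2] -> dp [ 0.05 -0.06  6.32] turn -0.02 tilt [0. 0.]
```

View pics/w8.png

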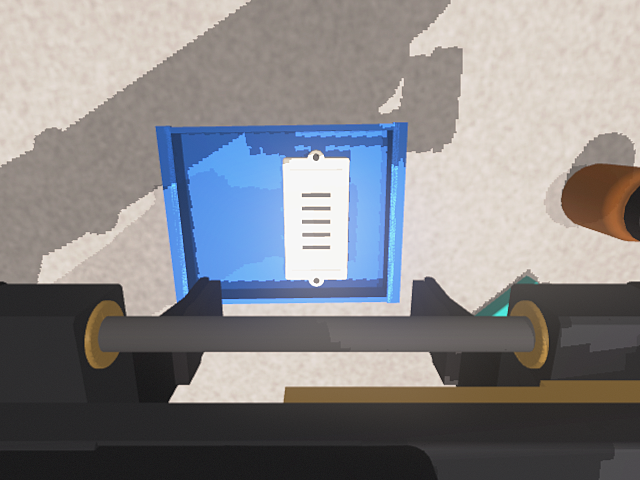

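The tray cover is undisturbed at (317,219), with clearance on both long sides. The jar at (600,205) is out of reach of the gripper. I'll pick the cover up.

Request:
{"op": "move_arm", "data": {"dp": [[-0.02,-0.04,1.5],[-0.02,-0.04,3.0],[-0.02,-0.04,4.3],[-0.02,-0.04,5.2],[-0.02,-0.04,5.8]], "turn": [0,0,0,0,0], "jaw": [0.85,0.85,0.85,0.85,0.85]}}

```text
time: 17.45
position: [0.5046, 0.3137, 0.0222]
tool_rot: [2.381, 2.05, -0.005]
ft_force: [-0.4, -0.2, -0.0]
grip_width: 0.926
```

Request:
{"op": "move_arm", "data": {"dp": [[0,0,0.3],[0,0,0.5],[0,0,0.52],[0,0,0.52],[0,0,0.52]], "turn": [0,0,0,0,0], "jaw": [0.85,0.85,0.7,0.5,0.3], "grip_force": 12}}

```text
time: 17.95
position: [0.5064, 0.3158, 0.0101]
tool_rot: [-2.379, -2.051, -0.003]
ft_force: [0.5, 0.5, 0.4]
grip_width: 0.751
```

Request:
{"op": "move_arm", "data": {"dp": [[0,0,0],[0,0,0],[0,0,0],[0,0,0],[0,0,0]], "turn": [0,0,0,0,0], "jaw": [0.1,0,0,0,0]}}

```text
time: 18.45
position: [0.5062, 0.3157, 0.0099]
tool_rot: [-2.379, -2.051, -0.003]
ft_force: [0.0, -0.5, 5.2]
grip_width: 0.664
```

Run:
```python
from h import *
goto(.602,-.174,.12,-6.5);print(ctrl.get_state()["grip_width"]*87)
```

```text
pos [0.5062 0.3157 0.0099] jawyaw -8.5 j7 -0.5 t 18.45 F [ 0.  -0.5  5.2] -> dp [-15.67   5.56  -3.68] turn -0.39 tilt [0.001 0.001]
57.79972936925548
```

Request:
{"op": "move_arm", "data": {"dp": [[0,0,-0.5],[0,0,-1.6],[0,0,-3.1],[-1.2,0.42,-4.0],[-2.6,0.92,-4.0]], "turn": [0,0,0,0,0], "jaw": [0,0,0,0,0]}}

```text
time: 18.95
position: [0.5237, 0.2365, 0.1339]
tool_rot: [2.374, 2.057, 0.013]
ft_force: [1.7, 0.1, -0.5]
grip_width: 0.663
```

Request:
{"op": "move_arm", "data": {"dp": [[-1.4,0.5,0],[-2.8,1.0,0],[-4.2,1.49,0],[-5.6,1.98,0],[-7.0,2.48,0]], "turn": [0,0,0,0,0], "jaw": [0,0,0,0,0]}}

```text
time: 19.45
position: [0.5637, 0.0138, 0.1295]
tool_rot: [-2.379, -2.051, -0.001]
ft_force: [0.6, 0.5, -0.7]
grip_width: 0.671
```

Request:
{"op": "move_arm", "data": {"dp": [[-1.4,0.5,0],[-2.8,1.0,0],[-4.2,1.49,0],[-5.4,1.92,0],[-6.07,2.16,0]], "turn": [-0.1,-0.2,-0.3,-0.4,-0.4], "jaw": [0,0,0,0,0]}}

```text
time: 19.95
position: [0.6005, -0.1788, 0.1296]
tool_rot: [2.347, 2.087, -0.002]
ft_force: [-0.0, -0.8, -1.2]
grip_width: 0.665
```

Request:
{"op": "move_arm", "data": {"dp": [[0,0,0],[0,0,0],[0,0,0],[0,0,0]], "turn": [0,0,0,0], "jaw": [0,0,0,0]}}

```text
time: 20.35
position: [0.6015, -0.1721, 0.1289]
tool_rot: [-2.34, -2.095, -0.001]
ft_force: [0.0, -0.9, -1.7]
grip_width: 0.664
```

Run:
```python
from h import *
goto(.602,-.174,.046,-6.5)
i=ctrl.camera_info("wrist");im=ctrl.get_image("wrist")[:,:,::-1];cv2.imwrite("pics/w9.png",im[100:400,140:500].repeat(2,0).repeat(2,1))
s=ctrl.get_state();R=Ro.from_rotvec(s["tool_rot"]).as_matrix();p=s["position"]
a=np.radians(83.6);u=np.array([np.cos(a),np.sin(a)]);v=np.array([-u[1],u[0]])
P=[np.r_[np.array([.6016,-.1763])+.056*u+sy*.029*v,.04] for sy in (1,-1)]
P+=[p+R@np.array([.056,b,-.0151]) for b in (.029,-.029)]
print((proj(i,P)-[140,100])*2); goto(.602,-.174,.046,-6.5)
print("pile in tool mm",((np.array([.6016,-.1763,.04])-p)@R)*1000)
```

```text
pos [ 0.6015 -0.1721  0.1289] jawyaw -6.3 j7 0.39 t 20.35 F [ 0.  -0.9 -1.7] -> dp [-0.06  0.02  2.76] turn 0.04 tilt [-0.     0.001]
[[267.22355695 140.79313355]
 [445.20269    141.29077539]
 [505.25591085 166.92899859]
 [204.91729005 166.48720387]]
pos [ 0.6015 -0.1723  0.129 ] jawyaw -6.3 j7 0.39 t 20.4 F [ 0.3 -0.1  0.1] -> dp [-0.06  0.02  2.77] turn 0.04 tilt [-0.     0.001]
pile in tool mm [-4.04476018  0.5065169  88.95833026]
```

View pics/w9.png

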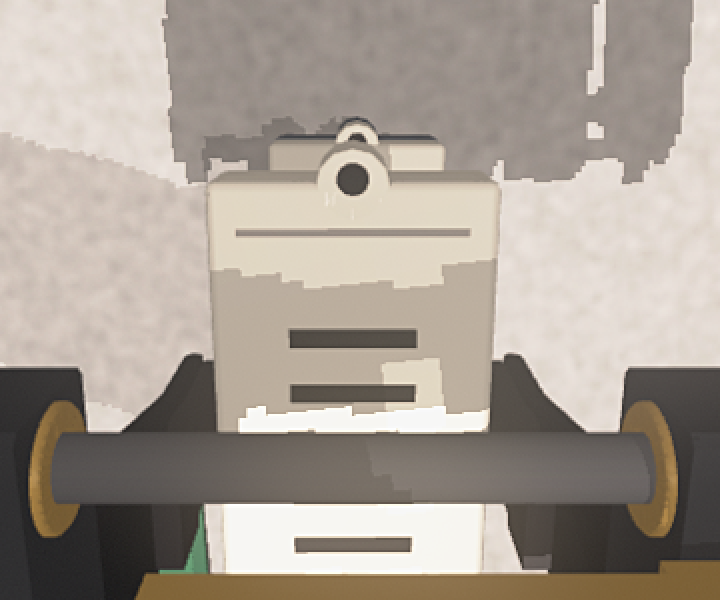

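The held cover's far edge is at row 183, the same seat in the jaws as last time. The pile's edge is at about row 142, columns 270–443, as predicted. I'll apply the same small correction and lower it.

Request:
{"op": "move_arm", "data": {"dp": [[-0.02,0.02,1.0],[-0.025,0.025,1.8],[-0.025,0.025,2.3],[-0.025,0.025,2.55],[-0.025,0.025,2.68]], "turn": [0.04,0.04,0.04,0.04,0.04], "jaw": [0,0,0,0,0]}}

```text
time: 20.9
position: [0.602, -0.1747, 0.0482]
tool_rot: [-2.346, -2.089, 0.0]
ft_force: [-0.1, -1.2, -1.0]
grip_width: 0.663
```

Request:
{"op": "move_arm", "data": {"dp": [[0,0,0.05],[0,0,0.1],[0,0,0.14],[0,0,0.16],[0,0,0.16]], "turn": [0,0,0,0,0], "jaw": [0,0,0,0,0]}}

```text
time: 21.4
position: [0.6026, -0.1753, 0.0449]
tool_rot: [2.346, 2.088, 0.002]
ft_force: [-0.7, -0.4, 5.5]
grip_width: 0.666
```

Run:
```python
from h import *
goto(.602,-.174,.0449,-6.5)
```

```text
pos [ 0.6026 -0.1753  0.0449] jawyaw -6.7 j7 0.44 t 21.4 F [-0.7 -0.4  5.5] -> dp [ 0.04 -0.03  0.  ] turn -0.03 tilt [0.001 0.   ]
```

Request:
{"op": "move_arm", "data": {"dp": [[0,0,0],[0,0,0],[0,0,0],[0,0,0],[0,0,0]], "turn": [0,0,0,0,0], "jaw": [0.4,0.6,0.8,1,1]}}

```text
time: 21.9
position: [0.6019, -0.175, 0.0436]
tool_rot: [-2.347, -2.088, 0.0]
ft_force: [-0.7, 0.4, 0.3]
grip_width: 0.956
```

Request:
{"op": "move_arm", "data": {"dp": [[0,0,-0.5],[0,0,-1.6],[0,0,-3.0],[0,0,-4.4],[0,0,-5.1]], "turn": [0,0,0,0,0], "jaw": [1,1,1,1,1]}}

```text
time: 22.4
position: [0.6035, -0.1763, 0.2021]
tool_rot: [2.344, 2.084, 0.006]
ft_force: [0.1, -0.6, -0.7]
grip_width: 0.999
```

Request:
{"op": "move_arm", "data": {"dp": [[0,0,0],[0,0,0],[0,0,0],[0,0,0]], "turn": [0,0,0,0], "jaw": [1,1,1,1]}}

```text
time: 22.8
position: [0.6012, -0.1747, 0.1955]
tool_rot: [-2.346, -2.087, 0.002]
ft_force: [0.0, -0.7, 0.0]
grip_width: 1.001
```

Run:
```python
from h import *
i=ctrl.camera_info("wrist");im=ctrl.get_image("wrist")[:,:,::-1];cv2.imwrite("pics/w10.png",im[130:330,220:420].repeat(3,0).repeat(3,1))
for c in ctrl.masks_of("wrist","cover_light")[:2]:
    print(c["confidence"],np.round(c["rect"]),mar(i,c["region"],.06))
goto(.453,.026,.2,90)
it=ctrl.camera_info("top")
ctrl.get_image("top")
for c in ctrl.masks_of("top","screw_pot")[:2]: print(c["confidence"],mar(it,c["region"],.038))
```

```text
0.77 [522. 281. 100.  64.] [ 763.6 -248.    78.8   42.8   41. ]
pos [ 0.6015 -0.1749  0.1957] jawyaw -6.7 j7 0.36 t 22.9 F [0.2 0.8 0.3] -> dp [ 6.08 -5.69 -0.13] turn 16.66 tilt [-0.002  0.   ]
0.56 [451.5  25.5  56.3  56.   44.2]
```

View pics/w10.png

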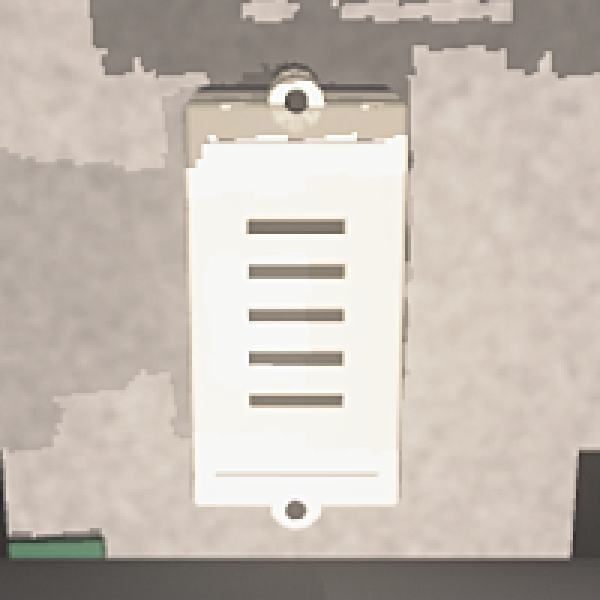

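Run:
```python
from h import *
def hole(f,boxes):
    g=cv2.cvtColor(cv2.imread(f)[::3,::3],cv2.COLOR_BGR2GRAY).astype(float);o=[]
    for x,y in boxes:
        x,y=round(x/3),round(y/3);w=g[y-4:y+5,x-4:x+5];k=np.clip(150-w,0,None);yy,xx=np.mgrid[-4:5,-4:5]
        o.append([x+(k*xx).sum()/k.sum()+220,y+(k*yy).sum()/k.sum()+130])
    return np.array(o)
i=ctrl.camera_info("wrist");s=ctrl.get_state()
T=np.eye(4);T[:3,:3]=Ro.from_rotvec(s["tool_rot"]).as_matrix();T[:3,3]=s["position"]
C=np.array(i["extrinsics"])@T
T2=np.eye(4);T2[:3,:3]=Ro.from_rotvec([-2.342,-2.092,.001]).as_matrix();T2[:3,3]=[.6015,-.1742,.1976]
i2=dict(intrinsics=i["intrinsics"],extrinsics=C@np.linalg.inv(T2))
T3=T2.copy();T3[:3,:3]=Ro.from_rotvec([-2.349,-2.086,0]).as_matrix();T3[:3,3]=[.5989,-.1727,.1961]
i3=dict(intrinsics=i["intrinsics"],extrinsics=C@np.linalg.inv(T3))
cv2.imwrite("/tmp/d.png",cv2.imread("pics/w4.png")[130:330,220:420].repeat(3,0).repeat(3,1))
for n,ii,f,b,z in [("dark",i3,"/tmp/d.png",[(300,94),(300,456)],.02),("mid",i2,"pics/w7.png",[(293,94),(293,478)],.04),("top",i,"pics/w10.png",[(297,101),(295,510)],.06)]:
    h=hole(f,b);w=back(ii,h,z)*1000;d=w[0]-w[1]
    print(n,h.round(1).tolist(),"c",w.mean(0).round(1),"len",round(np.hypot(*d),1),"yaw",round(np.degrees(np.arctan2(d[1],d[0])),1))
w=back(i,np.array([[187,103],[408,103],[398,505],[194,505]])/3+[220,130],.06)*1000;print(w.mean(0),w.round(1).tolist())
```

```text
dark [[320.3, 160.4], [320.3, 282.4]] c [ 601.4 -176.9] len 113.5 yaw 83.4
mid [[317.3, 160.8], [317.1, 289.2]] c [ 601.1 -177.2] len 113.5 yaw 83.5
top [[318.0, 163.4], [318.1, 299.8]] c [ 602.  -178.9] len 113.7 yaw 83.5
[ 602.68080721 -178.63242707] [[581.0, -119.9], [637.4, -126.5], [624.8, -237.4], [567.5, -230.8]]
```

The top cover sits about 1.7 mm off along its length and about 0.9 mm sideways. The pile allows a clean regrasp, so I'll nudge it: grip, lift 3 mm, shift, set down.

Request:
{"op": "move_arm", "data": {"dp": [[0,0,1.4],[0,0,2.8],[0,0,4.0],[0,0,4.7],[0,0,5.02]], "turn": [0,0,0,0,0], "jaw": [1,1,1,1,1]}}

```text
time: 23.5
position: [0.6002, -0.1745, 0.0434]
tool_rot: [-2.344, -2.086, 0.004]
ft_force: [-0.2, 0.0, 0.4]
grip_width: 0.995
```

Request:
{"op": "move_arm", "data": {"dp": [[0,0,0],[0,0,0],[0,0,0],[0,0,0],[0,0,0]], "turn": [0,0,0,0,0], "jaw": [1,1,0.7,0.5,0.4]}}

```text
time: 24.0
position: [0.6026, -0.1751, 0.0471]
tool_rot: [2.346, 2.088, 0.002]
ft_force: [0.1, -0.5, 0.0]
grip_width: 0.811
```

Request:
{"op": "move_arm", "data": {"dp": [[0,0,0],[0,0,0],[0,0,0],[0,0,-0.05],[0,0,-0.1]], "turn": [0,0,0,0,0], "jaw": [0.3,0,0,0,0]}}

```text
time: 24.5
position: [0.6017, -0.175, 0.049]
tool_rot: [-2.347, -2.088, 0.001]
ft_force: [-0.4, 0.5, -1.0]
grip_width: 0.666
```

Request:
{"op": "move_arm", "data": {"dp": [[0.02,-0.01,-0.03],[0.053,-0.027,-0.03],[0.053,-0.027,-0.03],[0.053,-0.027,-0.03],[0.053,-0.027,-0.03]], "turn": [0,0,0,0,0], "jaw": [0,0,0,0,0]}}

```text
time: 25.0
position: [0.6013, -0.1734, 0.05]
tool_rot: [-2.347, -2.088, 0.0]
ft_force: [-0.2, 0.4, -1.6]
grip_width: 0.665
```

Run:
```python
from h import *
goto(.6020,-.1735,.0449,-6.5);print(ctrl.get_state()["grip_width"]*87)
```

```text
pos [ 0.6013 -0.1734  0.05  ] jawyaw -6.7 j7 0.44 t 25.0 F [-0.2  0.4 -1.6] -> dp [-0.    0.02  0.17] turn -0.03 tilt [-0.  0.]
57.88465437671416
```

Request:
{"op": "move_arm", "data": {"dp": [[0,0,0.05],[0,0,0.09],[0,0,0.12],[0,0,0.14],[0,0,0.14]], "turn": [0,0,0,0,0], "jaw": [0,0,0,0,0]}}

```text
time: 25.5
position: [0.6013, -0.1734, 0.0464]
tool_rot: [-2.347, -2.088, -0.001]
ft_force: [-1.7, 0.9, 5.0]
grip_width: 0.664
```

Request:
{"op": "move_arm", "data": {"dp": [[0,0,0],[0,0,0],[0,0,0],[0,0,0],[0,0,0]], "turn": [0,0,0,0,0], "jaw": [0.4,0.6,0.8,1,1]}}

```text
time: 26.0
position: [0.6014, -0.1734, 0.0457]
tool_rot: [2.347, 2.088, -0.0]
ft_force: [0.2, 0.8, 0.2]
grip_width: 0.959
```

Request:
{"op": "move_arm", "data": {"dp": [[0,0,-0.5],[0,0,-1.6],[0,0,-3.0],[0,0,-4.4],[0,0,-5.1]], "turn": [0,0,0,0,0], "jaw": [1,1,1,1,1]}}

```text
time: 26.5
position: [0.6029, -0.1746, 0.2042]
tool_rot: [2.344, 2.084, 0.006]
ft_force: [-0.5, -0.3, -0.1]
grip_width: 1.001
```

Request:
{"op": "move_arm", "data": {"dp": [[0,0,0],[0,0,0],[0,0,0],[0,0,0]], "turn": [0,0,0,0], "jaw": [1,1,1,1]}}

```text
time: 26.9
position: [0.6006, -0.1731, 0.1976]
tool_rot: [-2.346, -2.087, 0.002]
ft_force: [-0.1, 0.0, -0.4]
grip_width: 0.997
```

```bash
cat >> h.py <<'E'
def holes(im,info,guess,z):
    g=cv2.cvtColor(np.ascontiguousarray(im),cv2.COLOR_RGB2GRAY).astype(float);o=[]
    for x,y in np.round(guess).astype(int):
        w=g[y-4:y+5,x-4:x+5];k=np.clip(150-w,0,None);yy,xx=np.mgrid[-4:5,-4:5]
        o.append([x+(k*xx).sum()/k.sum(),y+(k*yy).sum()/k.sum()])
    w=back(info,o,z)*1000;d=w[0]-w[1]
    print("holes",np.round(o,1).tolist(),"c",w.mean(0).round(1),"len",round(np.hypot(*d),1),"yaw",round(np.degrees(np.arctan2(d[1],d[0])),1))
E
python3 - <<'E'
from h import *
i=ctrl.camera_info("wrist");im=ctrl.get_image("wrist");cv2.imwrite("pics/w11.png",im[130:330,220:420,::-1].repeat(3,0).repeat(3,1))
a=np.radians(83.5);u=np.r_[np.cos(a),np.sin(a),0]*.0567;c=np.array([.6013,-.177,.06])
holes(im,i,proj(i,[c+u,c-u]),.06)
goto(.452,.0255,.2,None)
E
```

```text
holes [[317.5, 163.4], [317.2, 298.9]] c [ 600.2 -176.8] len 113.4 yaw 83.3
pos [ 0.6007 -0.1731  0.1976] jawyaw -6.7 j7 0.35 t 26.95 F [0.4 0.6 0.1] -> dp [ 6.   -5.69 -0.07] turn 0 tilt [-0.002  0.   ]
```

The offset is now within about 1 mm of the lower two. On to the pot.

Request:
{"op": "move_arm", "data": {"dp": [[1.1,-1.05,0],[2.2,-2.1,0],[3.3,-3.15,0],[4.4,-4.2,0],[5.4,-5.1,0]], "turn": [0,0,0,0,0], "jaw": [1,1,1,1,1]}}

```text
time: 27.45
position: [0.4663, 0.0069, 0.1982]
tool_rot: [-2.345, -2.089, 0.001]
ft_force: [-0.2, 1.2, 0.4]
grip_width: 0.999
```

Request:
{"op": "move_arm", "data": {"dp": [[0.6,-0.59,0],[0.6,-0.59,0],[0.6,-0.59,0],[0.6,-0.59,0],[0.6,-0.59,0]], "turn": [0,0,0,0,0], "jaw": [1,1,1,1,1]}}

```text
time: 27.95
position: [0.4533, 0.0239, 0.1987]
tool_rot: [2.349, 2.085, -0.001]
ft_force: [0.4, 0.1, 0.5]
grip_width: 1.0
```

Run:
```python
from h import *
i=ctrl.camera_info("wrist");im=ctrl.get_image("wrist")
hsv=cv2.cvtColor(np.ascontiguousarray(im),cv2.COLOR_RGB2HSV).astype(int);H,S,V=hsv[...,0],hsv[...,1],hsv[...,2]
m=((H<8)|(H>172))&(S>120);m[310:]=0;m[:130]=0;m[:,:200]=0;m[:,450:]=0
r=mar(i,m,.038);print(r)
r2=[(round(c["confidence"],2),np.round(c["rect"])) for c in ctrl.look_for("wrist","screw_pot")[:2]];print(r2)
print(proj(i,[r[0]/1e3,r[1]/1e3,.038]))
goto(r[0]/1000,r[1]/1000,.012,None)
```

```text
[451.8  24.1  57.8  57.   56. ]
[(0.95, array([316., 221.,  70.,  71.]))]
[[315.26034709 223.39808042]]
pos [0.4531 0.0242 0.1987] jawyaw -6.8 j7 -0.33 t 28.05 F [ 0.5  0.1 -0.8] -> dp [-0.   -0.04  6.22] turn 0 tilt [-0.    -0.001]
```

Request:
{"op": "move_arm", "data": {"dp": [[0,-0.04,1.4],[0,-0.04,2.8],[0,-0.04,4.2],[0,-0.04,5.4],[0,-0.04,6.0]], "turn": [0,0,0,0,0], "jaw": [1,1,1,1,1]}}

```text
time: 28.55
position: [0.4496, 0.024, 0.016]
tool_rot: [-2.348, -2.086, 0.008]
ft_force: [0.5, 0.8, 0.8]
grip_width: 1.0
```

Request:
{"op": "move_arm", "data": {"dp": [[0,0,0.2],[0,0,0.2],[0,0,0.2],[0,0,0.2],[0,0,0.2]], "turn": [0,0,0,0,0], "jaw": [1,1,0.7,0.5,0.35], "grip_force": 15}}

```text
time: 29.05
position: [0.4525, 0.0257, 0.0139]
tool_rot: [2.346, 2.088, 0.004]
ft_force: [0.7, -0.3, 0.0]
grip_width: 0.812
```

Request:
{"op": "move_arm", "data": {"dp": [[0,0,0],[0,0,0],[0,0,0],[0,0,0],[0,0,0]], "turn": [0,0,0,0,0], "jaw": [0.2,0,0,0,0]}}

```text
time: 29.55
position: [0.452, 0.0256, 0.0133]
tool_rot: [-2.347, -2.089, -0.001]
ft_force: [-1.5, 0.6, 6.1]
grip_width: 0.654
```

Run:
```python
from h import *
goto(.6008,-.1769,.15,None);print(ctrl.get_state()["grip_width"]*87)
```

```text
pos [0.452  0.0256 0.0133] jawyaw -6.7 j7 -0.09 t 29.55 F [-1.5  0.6  6.1] -> dp [-6.13  5.71 -4.56] turn 0 tilt [0.001 0.001]
56.926643513256685
```

Request:
{"op": "move_arm", "data": {"dp": [[0,0,-0.5],[0,0,-1.6],[0,0,-3.0],[0,0,-4.2],[-1.0,0.94,-4.5]], "turn": [0,0,0,0,0], "jaw": [0,0,0,0,0]}}

```text
time: 30.05
position: [0.4767, -0.0027, 0.1514]
tool_rot: [-2.335, -2.096, -0.015]
ft_force: [1.9, 0.4, -2.5]
grip_width: 0.657
```

Request:
{"op": "move_arm", "data": {"dp": [[-1.1,1.04,0],[-2.2,2.08,0],[-3.3,3.12,0],[-4.3,4.05,0],[-5.07,4.78,0]], "turn": [0,0,0,0,0], "jaw": [0,0,0,0,0]}}

```text
time: 30.55
position: [0.6013, -0.1777, 0.1465]
tool_rot: [-2.348, -2.087, 0.004]
ft_force: [-0.4, -0.2, -0.6]
grip_width: 0.655
```

Request:
{"op": "move_arm", "data": {"dp": [[0,0,0],[0,0,0],[0,0,0],[0,0,0]], "turn": [0,0,0,0], "jaw": [0,0,0,0]}}

```text
time: 30.95
position: [0.6006, -0.1736, 0.1477]
tool_rot: [-2.344, -2.09, -0.002]
ft_force: [0.1, 0.7, -1.3]
grip_width: 0.662
```

Run:
```python
from h import *
i=ctrl.camera_info("wrist");im=ctrl.get_image("wrist")
goto(.6012,-.1753,.0733,-6.6)
cv2.imwrite("pics/w12.png",im[80:380,140:500,::-1].repeat(2,0).repeat(2,1))
```

```text
pos [ 0.6007 -0.1737  0.1479] jawyaw -6.6 j7 0.42 t 31.0 F [-0.8 -0.2 -1.5] -> dp [-0.06  0.02  2.49] turn 0.01 tilt [0.    0.002]
```

View pics/w12.png

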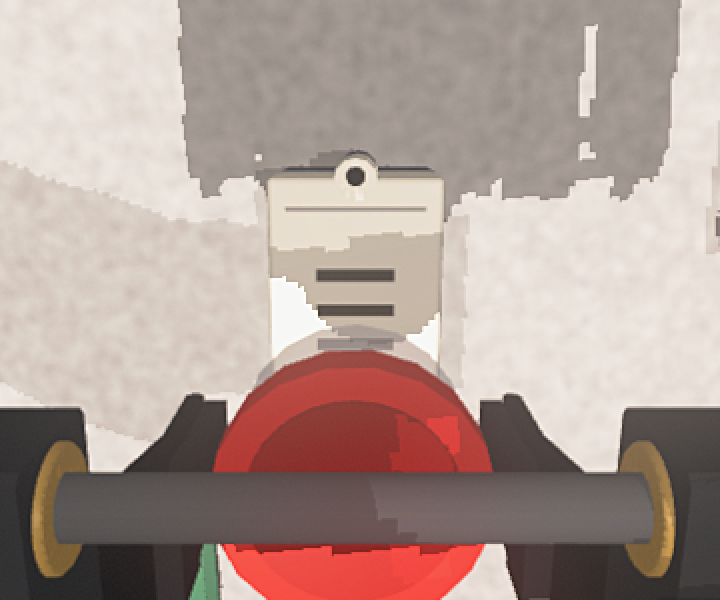

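The pot is held upright over the pile (red lid at about (353,470)), and the pile's edges look flush behind it (far edge at row 178). That was my twelfth picture, so from here I check by numbers.

Request:
{"op": "move_arm", "data": {"dp": [[-0.06,0.02,1.0],[-0.06,0.02,1.7],[-0.06,0.02,2.1],[-0.06,0.02,2.3],[-0.06,0.02,2.38]], "turn": [0,0,0,0,0], "jaw": [0,0,0,0,0]}}

```text
time: 31.5
position: [0.6014, -0.1769, 0.0765]
tool_rot: [-2.346, -2.089, -0.0]
ft_force: [-0.4, 0.6, -1.4]
grip_width: 0.659
```

Request:
{"op": "move_arm", "data": {"dp": [[0,0,0.04],[0,0,0.08],[0,0,0.11],[0,0,0.11],[0,0,0.11]], "turn": [0,0,0,0,0], "jaw": [0,0,0,0,0]}}

```text
time: 32.0
position: [0.6015, -0.1774, 0.0735]
tool_rot: [2.347, 2.088, 0.001]
ft_force: [-0.0, 0.8, 0.2]
grip_width: 0.655
```

Run:
```python
from h import *
goto(.6012,-.1753,.0733,-6.6)
```

```text
pos [ 0.6015 -0.1774  0.0735] jawyaw -6.7 j7 0.47 t 32.0 F [-0.   0.8  0.2] -> dp [ 0.07 -0.02  0.01] turn -0.01 tilt [0.001 0.   ]
```

The pot is barely touching and 2 mm off centre, so I'll lift it slightly, shift it and set it down.

Request:
{"op": "move_arm", "data": {"dp": [[0,0,-0.1],[0.05,-0.01,-0.1],[0.07,-0.02,-0.1],[0.07,-0.02,-0.05],[0.07,-0.02,-0.02]], "turn": [0,0,0,0,0], "jaw": [0,0,0,0,0]}}

```text
time: 32.5
position: [0.6008, -0.175, 0.0735]
tool_rot: [-2.347, -2.088, 0.0]
ft_force: [-0.4, -0.8, -1.8]
grip_width: 0.655
```

Request:
{"op": "move_arm", "data": {"dp": [[0,0,0.02],[0,0,0.04],[0,0,0.06],[0,0,0.06],[0,0,0.06]], "turn": [0,0,0,0,0], "jaw": [0,0,0,0,0]}}

```text
time: 33.0
position: [0.6009, -0.1751, 0.0734]
tool_rot: [-2.346, -2.088, -0.001]
ft_force: [-4.3, 2.0, 9.3]
grip_width: 0.658
```

Request:
{"op": "move_arm", "data": {"dp": [[0,0,0],[0,0,0],[0,0,0],[0,0,0],[0,0,0]], "turn": [0,0,0,0,0], "jaw": [0.35,0.5,0.8,1,1]}}

```text
time: 33.5
position: [0.6009, -0.1752, 0.0718]
tool_rot: [2.347, 2.088, -0.0]
ft_force: [-0.1, 0.1, 0.3]
grip_width: 0.933
```

Request:
{"op": "move_arm", "data": {"dp": [[0,0,-0.5],[0,0,-1.4],[0,0,-2.6],[0,0,-3.8],[0,0,-4.3]], "turn": [0,0,0,0,0], "jaw": [1,1,1,1,1]}}

```text
time: 34.0
position: [0.6024, -0.1764, 0.2057]
tool_rot: [2.344, 2.085, 0.006]
ft_force: [0.7, 0.3, 0.3]
grip_width: 0.997
```

Request:
{"op": "move_arm", "data": {"dp": [[0,0,0],[0,0,0],[0,0,0],[0,0,0],[0,0,0]], "turn": [0,0,0,0,0], "jaw": [1,1,1,1,1]}}

```text
time: 34.5
position: [0.6003, -0.1749, 0.1998]
tool_rot: [-2.346, -2.087, 0.002]
ft_force: [0.1, 0.8, -0.2]
grip_width: 1.003
```

Run:
```python
from h import *
i=ctrl.camera_info("wrist");im=ctrl.get_image("wrist");cv2.imwrite("pics/w13.png",im[:,:,::-1])
goto(.6012,-.1753,.2,-6.6)
hsv=cv2.cvtColor(np.ascontiguousarray(im),cv2.COLOR_RGB2HSV).astype(int);H,S,V=hsv[...,0],hsv[...,1],hsv[...,2]
m=((H<8)|(H>172))&(S>120);m[310:]=0;m[:130]=0;m[:,:230]=0;m[:,410:]=0
print("pot",mar(i,m,.098))
a=np.radians(83.5);u=np.r_[np.cos(a),np.sin(a),0]*.0567;c=np.array([.601,-.177,.06])
holes(im,i,proj(i,[c+u,c-u]),.06)
it=ctrl.camera_info("top");im=ctrl.get_image("top");cv2.imwrite("pics/top2.png",im[:,:,::-1])
for t,z in [("transformer",.049),("screw_pot",.098),("jar",.09),("gland_block",.034),("cover_light",.02),("screwdriver",.02)]:
    print(t,[(round(c["confidence"],2),np.round(c["rect"]).tolist(),mar(it,c["region"],z).tolist()) for c in ctrl.masks_of("top",t)[:3]])
```

```text
pos [ 0.6004 -0.1751  0.2001] jawyaw -6.7 j7 0.39 t 34.55 F [-0.4 -0.4  0.3] -> dp [-0.    0.03  0.  ] turn -0.02 tilt [-0.001 -0.   ]
pot [ 600.  -176.3   57.6   56.5   83.4]
holes [[317.4, 160.7], [317.2, 295.7]] c [ 600.2 -176.8] len 113.3 yaw 83.4
transformer [(0.19, [355.0, 147.0, 87.0, 19.0], [762.9, -77.9, 180.8, 27.5, 83.2])]
screw_pot [(0.59, [399.0, 221.0, 20.0, 29.0], [599.2, -158.7, 57.1, 30.6, -4.2])]
jar [(0.67, [171.0, 146.0, 38.0, 35.0], [755.7, 283.3, 81.4, 56.7, 44.3])]
gland_block []
cover_light [(0.91, [446.0, 130.0, 36.0, 32.0], [794.8, -273.3, 80.5, 63.0, 40.5]), (0.76, [240.0, 192.0, 52.0, 57.0], [674.6, 166.6, 125.9, 59.6, 34.6]), (0.48, [356.0, 148.0, 86.0, 17.0], [767.5, -79.2, 187.8, 27.1, 85.3])]
screwdriver [(0.69, [355.0, 147.0, 87.0, 20.0], [769.8, -80.6, 185.7, 27.3, 82.9])]
```

The pot sits centred on the top cover to about 0.5 mm. I'll retreat and do a final check of the transformer and the dark cover.

Request:
{"op": "move_arm", "data": {"dp": [[0,0,-1.3],[1.2,0,-2.2],[2.5,-0.5,-2.6],[3.8,-1.0,-2.6],[5.0,-1.5,-2.6]], "turn": [0,0,0,0,0], "jaw": [1,1,1,1,1]}}

```text
time: 35.4
position: [0.5735, -0.0193, 0.2795]
tool_rot: [2.346, 2.088, 0.002]
ft_force: [0.8, 0.7, -0.6]
grip_width: 1.001
```

Request:
{"op": "move_arm", "data": {"dp": [[1.2,-0.5,0],[2.5,-1.0,0],[3.8,-1.5,0],[5.0,-2.0,0],[5.0,-2.0,0]], "turn": [0,0,0,0,0], "jaw": [1,1,1,1,1]}}

```text
time: 35.9
position: [0.5293, 0.1426, 0.2786]
tool_rot: [-2.333, -2.099, -0.002]
ft_force: [-0.2, 0.6, 0.6]
grip_width: 0.997
```

Run:
```python
from h import *
isc=ctrl.camera_info("scene");im=ctrl.get_image("scene");b0=cv2.imread("pics/scene0.png");b1=np.ascontiguousarray(im[:,:,::-1]);cv2.imwrite("pics/scene1.png",b1)
for t in ["transformer","gland_block","jar","cover_dark"]:
    print(t,[(round(c["confidence"],2),np.round(c["rect"]).tolist()) for c in ctrl.look_for("scene",t)[:3]])
print("expected trafo centre px",proj(isc,[.446,-.325,.024]).round(),"dark base corners",proj(isc,[[.6018+.029*.994+s*.056*.113,-.1761-.029*.113+s*.056*.994,0.01] for s in(1,-1)]).round())
# slate pixels before/after on the lower strip of the dark cover (front face)
for n,b in(("before",b0),("after",b1)):
    d=b.astype(int);m=(d[...,0]>d[...,2]+12)&(d[...,1]<95)&(d[...,0]<120);m[:235]=0;m[290:]=0;m[:,:170]=0;m[:,255:]=0
    y,x=np.nonzero(m);lo=[(c,y[x==c].max()) for c in range(185,240,10) if (x==c).any()];print(n,x.min(),x.max(),[(int(p),int(q)) for p,q in lo])
it=ctrl.camera_info("top");t=cv2.cvtColor(np.ascontiguousarray(ctrl.get_image("top")),cv2.COLOR_RGB2HSV).astype(int)
m=(t[...,2]<75)&(t[...,1]<120);m[:262]=0;m[330:]=0;m[:,:440]=0;m[:,500:]=0
print("trafo",mar(it,m,.045)); s=ctrl.get_state();print(s["time"],s["position"])
```

```text
transformer [(0.79, [185.0, 206.0, 39.0, 33.0]), (0.33, [185.0, 216.0, 91.0, 36.0])]
gland_block [(0.7, [277.0, 202.0, 30.0, 25.0])]
jar [(0.92, [463.0, 357.0, 49.0, 72.0])]
cover_dark [(0.82, [214.0, 266.0, 61.0, 17.0])]
expected trafo centre px [[185. 203.]] dark base corners [[231. 272.]
 [181. 259.]]
before 182 242 [(185, 256), (195, 260), (205, 263), (215, 265), (225, 268), (235, 262)]
after 184 221 [(205, 265)]
trafo [ 449.5 -311.6   85.    60.2   84.3]
36.2 [0.53195713 0.13302783 0.27914244]
```

Run:
```python
import cv2,numpy as np
a,b=[cv2.cvtColor(cv2.imread(f"pics/scene{k}.png"),cv2.COLOR_BGR2GRAY) for k in(0,1)]
for c in range(184,246,6):
    pr=[]
    for g in(a,b):
        col=g[248:285,c:c+3].mean(1);d=np.diff(col);pr.append(int(248+d.argmax()))
    print(c,pr,end="; ")
# boss/left & right ends
for n,(x0,x1,y0,y1) in dict(R=(225,250,256,276),L=(178,200,250,264)).items():
    t=a[y0:y1,x0:x1];r=cv2.matchTemplate(b[y0-6:y1+6,x0-6:x1+6],t,cv2.TM_CCOEFF_NORMED);_,v,_,l=cv2.minMaxLoc(r);print(n,round(v,2),l[0]-6,l[1]-6)
```

```text
184 [264, 264]; 190 [266, 268]; 196 [267, 269]; 202 [269, 271]; 208 [271, 272]; 214 [273, 275]; 220 [274, 277]; 226 [276, 278]; 232 [277, 279]; 238 [271, 280]; 244 [264, 274]; R 0.77 1 1
L 0.84 -1 0
```

Run:
```python
import cv2,numpy as np
a,b=[cv2.imread(f"pics/scene{k}.png").astype(int) for k in(0,1)]
for g in(a,b):
    blue=(g[...,0]-g[...,2])>6
    print([(c,int(248+np.nonzero(blue[248:288,c])[0].max())) if blue[248:288,c].any() else c for c in range(180,248,4)])
    row=[(r,int(np.nonzero(blue[r,170:260])[0].min()+170),int(np.nonzero(blue[r,170:260])[0].max()+170)) for r in range(256,274,4) if blue[r,170:260].any()];print(row)
for r in (262,266,270,274,278): print(r,a[r,214].tolist(),b[r,214].tolist())
```

```text
[180, (184, 262), (188, 263), (192, 265), (196, 266), (200, 267), (204, 267), (208, 269), (212, 270), (216, 271), (220, 272), (224, 274), (228, 274), (232, 273), (236, 269), (240, 268), (244, 253)]
[(256, 181, 243), (260, 182, 242), (264, 189, 240), (268, 202, 240), (272, 217, 232)]
[180, (184, 262), (188, 263), (192, 265), (196, 265), (200, 266), (204, 268), (208, 269), (212, 270), (216, 271), (220, 272), (224, 274), (228, 274), (232, 273), (236, 269), (240, 268), (244, 260)]
[(256, 243, 243), (260, 183, 244), (264, 189, 241), (268, 202, 240), (272, 217, 233)]
262 [82, 69, 63] [95, 105, 107]
266 [46, 40, 35] [46, 40, 37]
270 [42, 39, 34] [45, 38, 37]
274 [108, 110, 114] [79, 80, 81]
278 [124, 127, 131] [128, 132, 136]
```

By colour, the dark cover's outline is where it was to within a pixel, and the earlier difference was only shadow. Handing in.

```bash
python3 -c "
from h import *
print(ctrl.close_job())"
```

```text
the job is handed in; nothing more can be done
None
```

The job is done and handed in at about 36 s of the 72 s allowed. I stood the transformer upright on the green mat, piled both light covers on the dark one, and set the pot of screws in the middle of the top cover. The top cover first landed about 2 mm off, so I lifted it 3 mm, shifted it and set it down again.

**What the last checks showed:**
- **Pile:** the middle cover is within about 0.5 mm of the dark one and the top cover within about 1.2 mm. All three are turned the same way to about 0.2°.
- **Pot:** within about 0.5 mm of the top cover's centre. The contact force read about 9 N while setting it down.
- **Dark cover:** its outline in the scene picture is unchanged to within a pixel (about 2 mm). A first brightness check suggested a shift of about 2 pixels, but the colour check showed that was the pile's shadow.
- **Transformer:** found in the scene picture where it was set down. A rough outline from the top camera was larger than the transformer and off by about 13 mm, probably because it took in the shadow, so I disregarded it.
- **Jar, screwdriver and cable-gland block:** I never reached for them, and they were all still detected in the final pictures. The top camera missed the gland block, but the scene camera found it in place.

I had used all 12 picture views before the pot was set down, so the final checks are from measurements only.

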